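# Hold a weld coupon in the locating fixture

### The job

To locate a weld coupon for its hardness check, pick up the T-shaped steel coupon gently, with a grip of no more than about 50 N, and set it flat on the bed of the locating fixture, lengthways along the fence with its end butted up to the stop block. Then push it diagonally, down onto the bed and against the fence at once, with about 10 N each way (never ramming it, nothing above 60 N), and finish while still holding it pressed there with the gripper: do not let go. Leave the stop block where it is set and do not disturb the other things on the bench.

Things in the scene. Friction and masses are not known exactly. Their poses are not given: they have to be found in the camera images.
- coupon: The workpiece: loose welded steel T-joint, an inverted T, 0.45 to 0.65 kg. Flange 50 mm (x) by 80 mm (y), 10 mm thick; upright web 10 mm thick (x), 80 mm long (y), centred, from 10 to 48 mm above the underside; small weld beads in the corners. Grasp the web from above, closing along the coupon's x. Symmetric under half a turn. Origin: centre of the underside; z up.
- web_top (a point): Centre of the top edge of the coupon's web, 48 mm above its underside.
- fixture: Locating fixture fixed to the bench: flat bed, low fence along its far long edge (+x of the fixture), stop block towards its +y end. 150 mm in x (-85 to +65; the fence face is at +35, the bed before it is open) by 220 mm in y (centred). Origin on the bench surface; z up.
- bed: The flat dark steel bed plate of the fixture; its top is 20 mm above the bench. Same frame as the fixture: x towards the fence, y along the fence towards the stop block.
- fence: The steel fence, a straight bar 220 mm long (y) and 22 mm thick (x); it stands 14 mm above the bed, so the coupon's flange meets it and the web stays 20 mm away from it. Same frame as the fixture. Friction between coupon and bed can take up a sideways push once it is pressed down, so lean on the fence while going down.
- fence_face (a point): Point on the fence's working face (the one facing the open bed), at the middle of its length and at the height of the bed's top. x points into the fence, y along the fence towards the stop block, z up. The seated coupon's origin is 25 mm before this face (-x) at the same height.
- stop_face (a point): Point on the stop block's working face, level with the bed's top, 25 mm from the fence face. Axes as fence_face; the face looks to -y. The seated coupon's origin is 40 mm before it (-y). The height of the block and its clamp are given under joint stop.
- angle: Bystander, loose: an L-shaped steel offcut, foot 50 by 80 by 8 mm with one 8 mm upright along its edge, 44 mm high. Not the workpiece. Origin: centre of the foot's underside.
- mount: Bystander, loose: black moulded specimen puck, 40 mm across, 22 mm high. Origin: centre of the underside.
- mount2: Bystander, loose: grey moulded specimen puck, 30 mm across, 20 mm high. Origin: centre of the underside.
- refblock: Bystander, loose: steel hardness reference disc, 60 mm across, 14 mm high. Origin: centre of the underside.
- spray: Bystander, loose: upright spray can, 60 mm across, 190 mm high. Origin: centre of the underside.
- spanner: Bystander, loose: a spanner lying flat on the bench beyond the fixture.
- dustbrush: Bystander, loose: a small brush lying flat on the bench beyond the loose specimens.
- stop (a joint): The stop block: steel, 48 mm along x, 30 mm along y, top 22.5 mm above the bed, with a black knob to 34.5 mm. Clamped by friction, it gives way only at about 80 N; set elsewhere each time. Value: its place along the fence in m, 0 to 0.055; at 0 its face is 20 mm to +y of fence_face.
Mind the look-alikes: they are no part of the job. Leave any orange or purple look-alike of the coupon alone.

How it is judged:
By the outcome, as a careful person would: the job done as asked, in the order asked, and still so for the second after the job is handed in, while the arm keeps its last pose, push and grip.
It also fails if it takes over 58 s, if anything falls off the work surface, if the arm or the gripper's body presses on something with over 40 N, if the wrist force passes 120 N, or if a joint passes its speed limit or range.

### The arm

A 6-joint arm with a two-finger parallel gripper is mounted at the origin on the work surface. World frame = base frame: x ahead of the robot, y to its left, z up, the work surface at z = 0. Lengths are in m, angles in rad, forces in N, time in s.
With the tool pointing down it reaches from about 0.3 to 0.825 m from the base axis. Payload 5.4 kg.
Tool frame: the origin (TCP) lies midway between the tips of the shut fingers; the grasp point (between the pads) lies 19 mm behind it; z points along the fingers, y is the line along which they close (so a half turn about z gives the same grasp; the last joint's range is limited). The gripper opens to 92 mm and grips with 3 to 60 N. Pads are 20 mm wide; open, the fingers measure 128 mm over their backs; the gripper's body (75 mm by 189 mm) begins 69 mm behind the grasp point.
Start: joints at [-1.501, 0.158, 1.597, -0, 1.386, -0.21], TCP at [0.159, -0.553, 0.215] pointing down, gripper open.
Joint ranges: [-2.91, 2.91], [-0.94, 2.29], [0.18, 2.7], [-1.29, 4.43], [0.17, 2.64], [-3, 3]. Speed limits (rad/s): [2.57, 2.57, 3.14, 3.14, 3.14, 3.14].

### API

Orientations are given as a 3x3 rotation matrix whose columns are the frame's x, y, z axes.
In Python, from plant import manip gives the robot as it stands. The module is installed in compiled form; this text tells all that it offers.
- The arm moves only by the tool jog_arm, never from a script. Its argument "series" is a list of rows, each a list of 5 numbers: the opening, from 0 (shut) to 1 (fully open), then the shift along the tool's x, y, z normalised to -1 to 1, where 1 is 25 cm, then the turn about the tool's z normalised to -1 to 1, where 1 is 2 rad. In form: [[gripper, dx, dy, dz, yaw], ...]. A call has 1 to 20 rows; each row is the pose to reach, as a shift and turn from the pose commanded when the call began, along the tool's axes at that moment; what a row does not reach only later rows make up. A row lasts 1/12 s, in which the tool goes at most 41.7 mm and 7.16 degrees, less where a joint would pass 70% of its speed; a pose out of reach is approached as far as the arm can. A call with a number of a shift or a turn outside -1 to 1 is refused whole. A call with a gripper value outside its range is refused whole. The fingers move at their own pace and stop on an object; the grip force is fixed at half the most. Time passes only in rows, so rows that repeat a pose let the fingers close. It gives the time, the measured TCP pose, the force, the opening and the grip force at its end, in the units of the state.
- manip.state(): the state, without advancing time (a new reading comes with each control period).
- manip.read_camera(name): name is "side" or "top"; returns (picture, depth): 480x640x3 uint8, red, green, blue; 480x640 float32, m along the optical axis (not along the pixel's ray), 0 where there is no reading.
- manip.camera_info(name): a dict with "mtx" (3x3 intrinsics, pixels), "R" (3x3) and "t" (3): a world point X has camera coordinates R X + t. Camera axes: x right, y down, z forward; pixel columns grow to the right and rows downward; lengths in m; the calibration is good to about 2 mm. A picture is of the moment at which its call begins. camera_info takes no time and is no camera call.
- manip.job_done(): hands the job in; it is judged then, once.
Trained networks look in the newest picture that a camera, given by its name, has taken for a name from the list of things; names that differ only in an ending like _2 or _b are one class to them, and where a whole thing is asked for, a point or a joint stands for the part that bears it (a point fixed in the world has none). Each returns a list of dicts, best first, with "confidence" (0 to 1); they miss things now and then, are a little off and sometimes report something else, mostly with a low value. They report only what shows in the picture. A call takes as long as a camera call. They do not tell look-alikes from the thing itself.
- manip.look_for(thing, camera): "rect" ([left, top, width, height] in pixels, round what is visible of it).
- manip.trace(thing, camera): "mask" (480x640 bool, what is visible of it) and "rect" ([left, top, width, height] in pixels, round what is visible of it).
The state is a dict: "time_s": time; "joint_pos": joint angles; "joint_velocities": joint speeds; "tau": joint torques, N m; "tool_pos": TCP position; "ee_rot": TCP orientation; "ft_force": force on the tool from outside, world axes, zero at the start; "ft_torque": the same for the moment, N m; "gripper_width": finger opening in m; "grasp_force": force on a finger pad.
Only numpy, scipy, OpenCV 4.12 (cv2) and the standard library are available. Lean on these libraries where they do the work, as an engineer would, in place of code of your own. Each camera call takes 0.05 s, during which the arm holds its last target. There are 200 camera calls.

## Working session

There is one attempt and no reset: what is moved stays moved. The work goes in short steps, Python scripts to look and compute and a tool call to move; the robot and the scene stay as the last step left them, time stands still between calls to the robot, and variables do not carry over. Pictures are saved under pics/ and viewed, at most 10 in all, crops included, and the job is handed in when it is done.

Besides the shell and the picture viewer there is one more tool, called after "Emit:" as a command line: name --pt "numbers of a row" for each row, then --argument value for the rest. jog_arm: Moves the arm, as the interface text tells. Its arguments: {"type":"object","properties":{"series":{"type":"array"}},"required":["series"]}

```bash
mkdir -p pics; cat > h.py <<'E'
import numpy as np, cv2
from plant import manip
def cloud(cam):
    p,d=manip.read_camera(cam); i=manip.camera_info(cam); K=np.array(i["mtx"]);R=np.array(i["R"]);t=np.array(i["t"]).ravel()
    v,u=np.mgrid[:480,:640]
    c=np.stack([(u-K[0,2])/K[0,0]*d,(v-K[1,2])/K[1,1]*d,d],-1)
    X=(c-t)@R   # R^T (c-t)
    X[d==0]=np.nan
    return p,X
E
python3 - <<'E'
from h import *
s=manip.state(); print(s["time_s"],s["ee_rot"],s["gripper_width"],s["ft_force"])
for c in("top","side"):
    p,X=cloud(c); cv2.imwrite(f"pics/{c}0.png",p[:,:,::-1]); np.savez(f"{c}0.npz",p=p,X=X)
    i=manip.camera_info(c);print(c,-np.array(i["R"]).T@np.array(i["t"]).ravel())
    for th in("coupon","fixture","stop","fence","angle"):
        for r in manip.trace(th,c)[:3]:
            m=r["mask"]; print(c,th,round(r["confidence"],2),np.round(r["rect"]),np.nanmedian(X[m],0).round(4),np.nanpercentile(X[m][:,2],[5,95]).round(4))
E
```

```text
0.0 [[ 9.61111760e-01  2.76159679e-01 -1.27805245e-04]
 [ 2.76159438e-01 -9.61110066e-01  1.84569078e-03]
 [ 3.86870465e-04 -1.80920974e-03 -9.99998289e-01]] 0.09163630238803683 [-0.07811275  0.60043812  1.42168906]
top [0.46330406 0.01957588 1.00168151]
top coupon 0.96 [389. 270.  40.  24.] [ 0.4648 -0.1826  0.0106] [0.0059 0.0483]
top coupon 0.89 [339. 263.  32.  37.] [ 0.4706 -0.0591  0.0106] [0.0066 0.0483]
top coupon 0.65 [364. 312.  38.  36.] [ 0.36   -0.1253  0.0109] [0.0066 0.0484]
top fixture 0.84 [198. 201. 103.  73.] [0.5602 0.1715 0.0194] [0.0157 0.0401]
top fixture 0.24 [244. 130.  80.  30.] [0.7778 0.1077 0.0056] [-0.0002  0.0089]
top stop 0.95 [211. 206.  20.  37.] [0.5831 0.2287 0.0411] [0.0285 0.0531]
top stop 0.16 [336. 157.  12.  14.] [ 0.7326 -0.0359  0.0187] [0.0153 0.0221]
top fence 0.93 [198. 207.  99.  16.] [0.616  0.1646 0.0328] [0.0263 0.0356]
top angle 0.67 [467. 240.  37.  19.] [ 0.5404 -0.3548  0.0075] [0.0039 0.0436]
side [0.05013943 0.66281237 0.93842182]
side coupon 0.77 [404. 195.  43.  43.] [ 0.4601 -0.1727  0.014 ] [0.0026 0.049 ]
side coupon 0.75 [368. 225.  43.  48.] [ 0.4658 -0.0492  0.0152] [0.0055 0.049 ]
side coupon 0.67 [430. 249.  44.  28.] [ 0.3597 -0.1051  0.0126] [0.0041 0.0478]
side fixture 0.62 [210. 240. 131. 126.] [0.5542 0.1891 0.0206] [0.0091 0.0411]
side stop 0.62 [222. 290.  44.  33.] [0.5778 0.2364 0.0417] [0.0258 0.0546]
side fence 0.81 [211. 247.  82.  87.] [0.6144 0.181  0.0334] [0.0203 0.0372]
side fence 0.38 [211. 242. 131. 123.] [0.5545 0.1897 0.0206] [0.0103 0.0411]
side angle 0.77 [422. 145.  34.  34.] [ 0.5306 -0.3442  0.0097] [0.0044 0.0445]
```

```bash
python3 - <<'E'
import cv2
t=cv2.imread("pics/top0.png");s=cv2.imread("pics/side0.png")
cv2.imwrite("pics/t1.png",cv2.resize(t[120:400,180:520],(800,600*280*800//(340*600)),interpolation=cv2.INTER_CUBIC)[:600])
cv2.imwrite("pics/s1.png",cv2.resize(s[120:390,190:500],None,fx=2.2,fy=2.2))
E
```

```text
(no output)
```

View pics/top0.png

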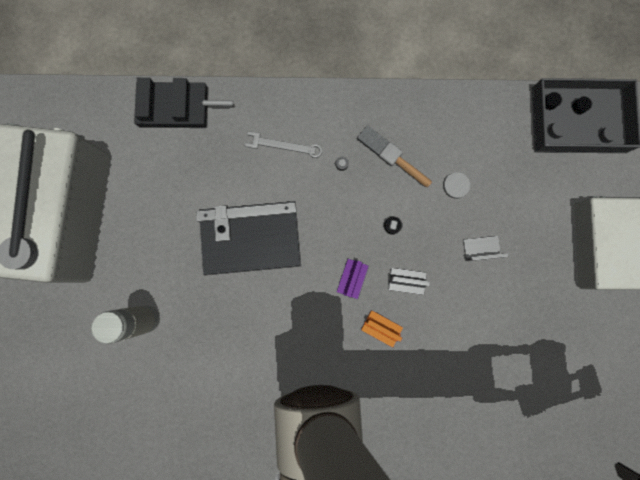

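View pics/s1.png

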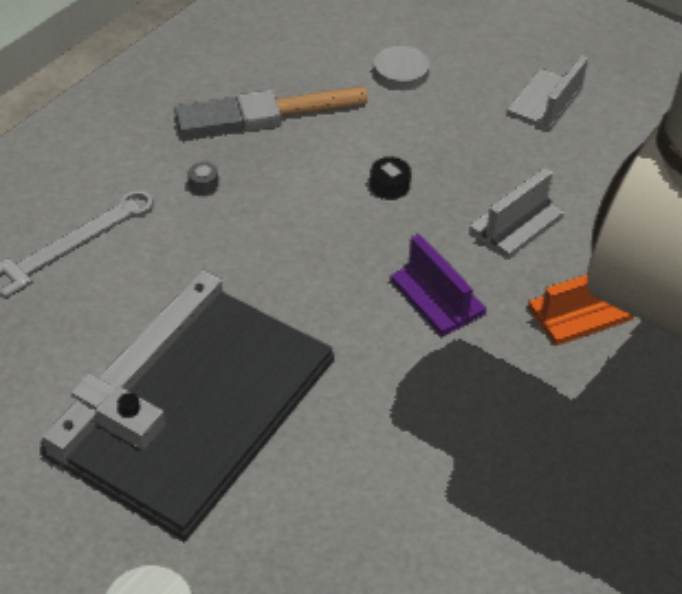

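The top view shows the steel coupon at about (408,281), with the purple look-alike at (352,278) and the orange one at (383,328). The fixture is at (250,240), with its fence on the far side and the stop block at (222,224). The side view confirms this layout. Next I'll measure it precisely.

```bash
python3 - <<'E'
from h import *
def rect(P,n):
    (c,wh,a)=cv2.minAreaRect((P[:,:2]*1000).astype(np.float32)); print(n,len(P),np.round(c,1),np.round(wh,1),round(a,2),"z",np.median(P[:,2]).round(4),"mean",P[:,:2].mean(0).round(4))
def line(P,n):
    q=P[:,:2].mean(0);u=np.linalg.svd(P[:,:2]-q)[2][0];print(n,"axis deg",round(np.degrees(np.arctan2(u[1],u[0])),2))
for c in("top","side"):
    X=np.load(c+"0.npz")["X"]
    def box(x0,x1,y0,y1,z0,z1): return X[(X[...,0]>x0)&(X[...,0]<x1)&(X[...,1]>y0)&(X[...,1]<y1)&(X[...,2]>z0)&(X[...,2]<z1)]
    for n,b in dict(webtop=(.42,.51,-.24,-.118,.0445,.055),flange=(.42,.51,-.24,-.118,.006,.014),fencetop=(.58,.66,.03,.31,.0305,.038),stoptop=(.54,.64,.15,.30,.040,.046),stopknob=(.54,.64,.15,.30,.049,.06),bed=(.46,.66,.03,.31,.016,.024)).items():
        P=box(*b); 
        if len(P)>3: rect(P,c+" "+n); line(P,n)
E
```

```text
top webtop 154 [ 465.  -184.9] [79.7 10. ] 82.58 z 0.0471 mean [ 0.465  -0.1846]
webtop axis deg -97.51
top flange 554 [ 465.3 -184.4] [82.6 50. ] 82.59 z 0.0095 mean [ 0.465  -0.1841]
flange axis deg -96.36
top fencetop 813 [607.4 177.7] [ 47.1 218.7] 3.57 z 0.0332 mean [0.6169 0.1728]
fencetop axis deg -84.4
top stoptop 271 [589.7 230.5] [75.8 30.3] 7.03 z 0.0417 mean [0.5857 0.2292]
stoptop axis deg -174.83
top stopknob 54 [575.2 228.9] [17.1 15.4] 42.1 z 0.0529 mean [0.5754 0.2289]
stopknob axis deg -119.53
top bed 4643 [561.1 173.1] [146.3 216.2] 5.66 z 0.019 mean [0.5473 0.1676]
bed axis deg 99.37
side webtop 148 [ 465.1 -182. ] [81.7 12.8] 81.47 z 0.0479 mean [ 0.4648 -0.1822]
webtop axis deg 82.51
side flange 358 [ 464.6 -184.4] [109.6  51.3] 80.67 z 0.0101 mean [ 0.4567 -0.1743]
flange axis deg 66.8
side fencetop 996 [617.8 181.5] [ 46.5 221.5] 11.8 z 0.0342 mean [0.6164 0.1819]
fencetop axis deg 95.99
side stoptop 425 [603.9 218.3] [ 75.2 108.1] 43.19 z 0.0424 mean [0.5889 0.2338]
stoptop axis deg -175.66
side stopknob 80 [575.3 231.8] [16.5 17. ] 67.78 z 0.0545 mean [0.5748 0.2327]
stopknob axis deg 164.63
side bed 5692 [559.8 175.5] [147.4 220.4] 5.39 z 0.0202 mean [0.5444 0.1775]
bed axis deg 97.7
```

Emit:
jog_arm --pt "1 0.1 -0.07 0 -0.03" --pt "1 0.22 -0.15 0 -0.08" --pt "1 0.36 -0.25 0 -0.13" --pt "1 0.5 -0.34 0 -0.18" --pt "1 0.64 -0.44 0 -0.24" --pt "1 0.74 -0.51 0 -0.28" --pt "1 0.79 -0.54 0 -0.29" --pt "1 0.79 -0.54 0 -0.29" --pt "1 0.79 -0.54 0 -0.29"

```text
time_s: 1.35
tool_pos: [0.3116, -0.3682, 0.2148]
ee_rot: [[0.652, 0.758, -0.0], [0.758, -0.652, -0.001], [-0.001, 0.0, -1.0]]
ft_force: [0.6, 0.5, 0.8]
gripper_width: 0.0918
grasp_force: 0.0
```

```bash
cat >> h.py <<'E'
def goto(x,y,z,ydeg):
    s=manip.state();R=np.array(s["ee_rot"]);p=np.array(s["tool_pos"])
    d=R.T@(np.array([x,y,z])-p)/.25
    a=np.degrees(np.arctan2(R[1,1],R[0,1])); t=-np.radians((ydeg-a+180)%360-180)/2
    print("t",s["time_s"],"p",p.round(4),"yang",a.round(2),"-> shift",d.round(3),"yaw",t.round(3),"F",np.round(s["ft_force"],1),"w",s["gripper_width"],s["grasp_force"])
E
python3 -c "from h import *; goto(.465,-.1835,.12,-7.5)"
```

```text
t 1.35 p [ 0.3116 -0.3682  0.2148] yang -40.67 -> shift [ 0.96  -0.016  0.379] yaw -0.289 F [0.6 0.5 0.8] w 0.09179292196926891 0.0
```

Emit:
jog_arm --pt "1 0.1 0 0.02 -0.03" --pt "1 0.24 0 0.06 -0.08" --pt "1 0.4 -0.01 0.12 -0.13" --pt "1 0.56 -0.01 0.2 -0.18" --pt "1 0.72 -0.016 0.28 -0.24" --pt "1 0.86 -0.016 0.34 -0.28" --pt "1 0.94 -0.016 0.379 -0.289" --pt "1 0.96 -0.016 0.379 -0.289" --pt "1 0.96 -0.016 0.379 -0.289" --pt "1 0.96 -0.016 0.379 -0.289"

```text
time_s: 2.18
tool_pos: [0.4648, -0.1856, 0.1205]
ee_rot: [[0.134, 0.991, 0.0], [0.991, -0.134, -0.001], [-0.001, 0.001, -1.0]]
ft_force: [0.2, 0.4, 0.5]
gripper_width: 0.0923
grasp_force: 0.0
```

```bash
python3 - <<'E'
from h import *
goto(.465,-.1835,.020,-7.5)
for c in("top","side"):
    p,X=cloud(c)
    i=manip.camera_info(c);K,R,t=[np.array(i[k]) for k in("mtx","R","t")]
    q=K@(R@manip.state()["tool_pos"]+t.ravel());print(c,q[:2]/q[2])
    if c=="side": cv2.imwrite("pics/s2.png",cv2.resize(p[100:300,320:520,::-1],None,fx=3,fy=3))
E
```

```text
t 2.1833 p [ 0.4648 -0.1856  0.1205] yang -7.71 -> shift [ 0.009 -0.001  0.402] yaw -0.002 F [0.2 0.4 0.5] w 0.09230399723877199 0.0
top [419.48676916 280.93036587]
side [432.17007278 178.77925969]
```

View pics/s2.png

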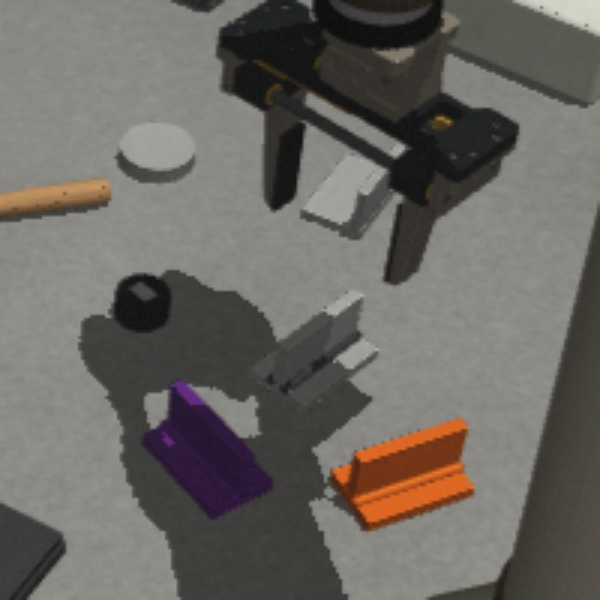

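The open fingers, with tips near (280,205) and (400,280) in the crop, are aligned with the web of the steel coupon below at (320,345). The look-alikes are clear, so I'll descend and close.

Emit:
jog_arm --pt "1 0.009 0 0.06 0" --pt "1 0.009 0 0.16 0" --pt "1 0.009 0 0.26 0" --pt "1 0.009 0 0.34 0" --pt "1 0.009 0 0.39 0" --pt "1 0.009 0 0.4 0" --pt "1 0.009 0 0.4 0" --pt "0.35 0.009 0 0.4 0" --pt "0.25 0.009 0 0.4 0" --pt "0.2 0.009 0 0.4 0" --pt "0.15 0.009 0 0.4 0" --pt "0.1 0.009 0 0.4 0" --pt "0 0.009 0 0.4 0" --pt "0 0.009 0 0.4 0" --pt "0 0.009 0 0.4 0" --pt "0 0.009 0 0.4 0"

```text
time_s: 3.62
tool_pos: [0.4652, -0.1816, 0.0198]
ee_rot: [[0.133, 0.991, -0.0], [0.991, -0.133, 0.0], [0.0, -0.0, -1.0]]
ft_force: [-0.3, -0.5, 0.6]
gripper_width: 0.0339
grasp_force: 0.0
```

```bash
python3 -c "from h import *; goto(.465,-.185,.13,-7.5)"
```

```text
t 3.6167 p [ 0.4652 -0.1816  0.0198] yang -7.62 -> shift [-0.014  0.001 -0.441] yaw -0.001 F [-0.3 -0.5  0.6] w 0.033921806263983965 0.0
```

Still closing.

Emit:
jog_arm --pt "0 0 0 0 0" --pt "0 0 0 0 0" --pt "0 0 0 0 0" --pt "0 0 0 0 0" --pt "0 0 0 0 0" --pt "0 0 0 0 0" --pt "0 0 0 0 0" --pt "0 0 0 0 0"

```text
time_s: 4.28
tool_pos: [0.4656, -0.1818, 0.02]
ee_rot: [[0.133, 0.991, 0.001], [0.991, -0.133, -0.0], [-0.0, 0.001, -1.0]]
ft_force: [3.3, 0.1, -1.4]
gripper_width: 0.0096
grasp_force: 30.0
```

```bash
python3 -c "from h import *; goto(.465,-.182,.14,-7.5)"
```

```text
t 4.2833 p [ 0.4656 -0.1818  0.02  ] yang -7.62 -> shift [-0.001 -0.002 -0.48 ] yaw -0.001 F [ 3.3  0.1 -1.4] w 0.009634187159453321 29.9994358420372
```

Emit:
jog_arm --pt "0 0 0 -0.05 0" --pt "0 0 0 -0.14 0" --pt "0 0 0 -0.26 0" --pt "0 0 0 -0.38 0" --pt "0 0.03 0 -0.45 0" --pt "0 0.1 0.03 -0.48 -0.01" --pt "0 0.2 0.06 -0.48 -0.02" --pt "0 0.32 0.09 -0.48 -0.03" --pt "0 0.44 0.12 -0.48 -0.05" --pt "0 0.56 0.15 -0.48 -0.06" --pt "0 0.66 0.17 -0.48 -0.07" --pt "0 0.74 0.19 -0.48 -0.08" --pt "0 0.79 0.2 -0.48 -0.09" --pt "0 0.8 0.2 -0.48 -0.09" --pt "0 0.8 0.2 -0.48 -0.09"

```text
time_s: 5.53
tool_pos: [0.5402, 0.0103, 0.1388]
ee_rot: [[-0.048, 0.999, -0.003], [0.999, 0.048, -0.0], [0.0, -0.003, -1.0]]
ft_force: [-0.0, -0.2, -4.6]
gripper_width: 0.0097
grasp_force: 30.0
```

```bash
python3 -c "from h import *; goto(.5737,.1623,.10,5.6)"
```

```text
t 5.5333 p [0.5402 0.0103 0.1388] yang 2.75 -> shift [0.601 0.163 0.155] yaw -0.025 F [-0.  -0.2 -4.6] w 0.009744371761359723 29.99882072210312
```

```bash
python3 - <<'E'
from h import *
th=np.radians(5.6);e=np.array([[np.cos(th),np.sin(th)],[-np.sin(th),np.cos(th)]])
for c in("top","side"):
    X=np.load(c+"0.npz")["X"].reshape(-1,3); X=X[np.isfinite(X[:,0])]
    f=(X[:,:2]-[.5705,.175])@e.T
    def rep(n,m):
        P=f[m];print(c,n,m.sum(),"x",np.percentile(P[:,0],[1,50,99]).round(4),"y",np.percentile(P[:,1],[1,50,99]).round(4))
    z=X[:,2]
    F=(z>.031)&(z<.038)&(f[:,0]>.02)&(f[:,0]<.08)&(abs(f[:,1])<.13)&((f[:,1]<.03))
    rep("fence",F); k=F&(f[:,1]<.03)&(f[:,1]>-.1); 
    # slope of the fence faces by row bins
    ys=np.arange(-.1,.03,.01); mid=[np.median(f[k&(abs(f[:,1]-y)<.005),0]) for y in ys]
    print("slope deg",np.degrees(np.polyfit(ys,mid,1)[0]).round(2))
    rep("stop",(z>.0395)&(z<.047)&(f[:,0]>-.03)&(f[:,0]<.034)&(f[:,1]>.02)&(f[:,1]<.09))
    rep("knob",(z>.049)&(z<.06)&(f[:,0]>-.03)&(f[:,0]<.034)&(f[:,1]>.02)&(f[:,1]<.09))
    rep("bed",(z>.016)&(z<.024)&(abs(f[:,0]+.02)<.08)&(abs(f[:,1])<.13))
for c in("top","side"):
    p,X=cloud(c)
    X=X[np.isfinite(X[...,0])]; d=X-manip.state()["tool_pos"]
    cv2.imwrite(f"pics/{c}3.png",p[:,:,::-1])
    m=(abs(d[:,0])<.06)&(abs(d[:,1])<.06)&(d[:,2]<0.0)&(d[:,2]>-.03); P=d[m]
    print(c,m.sum(),np.percentile(P,[1,50,99],axis=0).round(4).tolist())
E
```

```text
top fence 535 x [0.0355 0.046  0.0571] y [-0.1099 -0.0414  0.0281]
slope deg 0.02
top stop 210 x [-0.0134  0.0072  0.0337] y [0.0384 0.0517 0.0681]
top knob 54 x [0.0024 0.0104 0.018 ] y [0.0451 0.0532 0.0613]
top bed 4535 x [-0.0815 -0.0275  0.0351] y [-0.1071 -0.0078  0.1047]
side fence 641 x [0.0357 0.0464 0.059 ] y [-0.1076 -0.0354  0.0286]
slope deg 0.31
side stop 279 x [-0.013   0.0043  0.0334] y [0.0405 0.059  0.0708]
side knob 80 x [0.0018 0.0096 0.0195] y [0.048  0.0572 0.065 ]
side bed 5689 x [-0.0812 -0.0279  0.0378] y [-0.1045  0.0031  0.1086]
top 10 [[-0.0272, 0.0361, -0.0128], [-0.0187, 0.0361, -0.0113], [-0.0118, 0.0379, -0.0062]]
side 599 [[-0.0275, -0.0396, -0.0194], [-0.0132, 0.0172, -0.0102], [0.0222, 0.0412, -0.0009]]
```

View pics/side3.png

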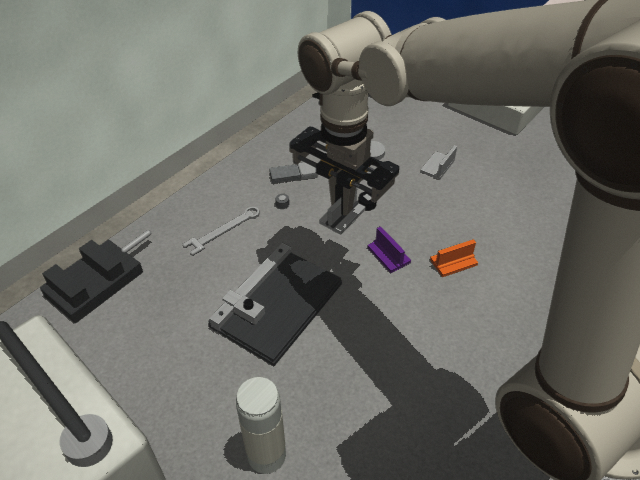

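The coupon is held level in the gripper at about (345,215), clear of everything. The fixture, with its stop knob at (248,303), is unobstructed.

Emit:
jog_arm --pt "0 0.05 0.01 0 0" --pt "0 0.13 0.03 0 -0.005" --pt "0 0.23 0.06 0 -0.01" --pt "0 0.34 0.09 0 -0.015" --pt "0 0.45 0.12 0 -0.02" --pt "0 0.54 0.15 0 -0.025" --pt "0 0.59 0.163 0.03 -0.025" --pt "0 0.601 0.163 0.08 -0.025" --pt "0 0.601 0.163 0.13 -0.025" --pt "0 0.601 0.163 0.155 -0.025" --pt "0 0.601 0.163 0.155 -0.025" --pt "0 0.601 0.163 0.155 -0.025" --pt "0 0.601 0.163 0.155 -0.025"

```text
time_s: 6.72
tool_pos: [0.5753, 0.1611, 0.1014]
ee_rot: [[-0.096, 0.995, 0.001], [0.995, 0.096, -0.0], [-0.0, 0.001, -1.0]]
ft_force: [1.0, -0.2, -5.0]
gripper_width: 0.0099
grasp_force: 30.0
```

```bash
python3 - <<'E'
from h import *
goto(.5737,.1623,.046,5.6)
p,X=cloud("side"); cv2.imwrite("pics/s4.png",cv2.resize(p[150:370,190:410,::-1],None,fx=2.7,fy=2.7))
p,X=cloud("side")
th=np.radians(5.6);e=np.array([[np.cos(th),np.sin(th)],[-np.sin(th),np.cos(th)]])
X=X[np.isfinite(X[...,0])];T=np.array(manip.state()["tool_pos"]);d=X-T;f=d[:,:2]@e.T
m=(abs(f[:,0])<.035)&(abs(f[:,1])<.06)&(d[:,2]<-.006)&(d[:,2]>-.03)
print(np.percentile(f[m],[1,99],axis=0),np.percentile(d[m][:,2],[1,10,50,99]))
a=cv2.minAreaRect((f[m]*1000).astype(np.float32));print(a)
E
```

```text
t 6.7167 p [0.5753 0.1611 0.1014] yang 5.48 -> shift [ 0.005 -0.006  0.222] yaw -0.001 F [ 1.  -0.2 -5. ] w 0.009868346490230545 29.998758137226105
[[-0.02653127 -0.03921995]
 [ 0.02339235  0.04057598]] [-0.01989967 -0.01586114 -0.01027565 -0.00623671]
((-1.121053695678711, 0.032695770263671875), (51.80944061279297, 83.59962463378906), 0.4069715142250061)
```

View pics/s4.png

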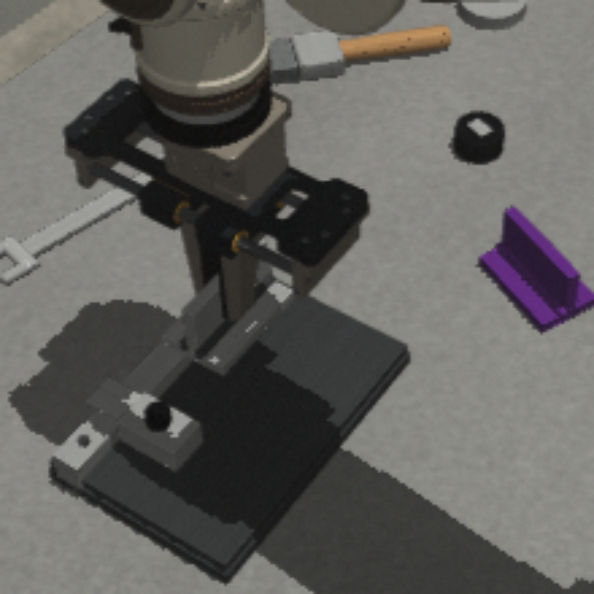

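The coupon hangs level above the bed at about (215,335) in the crop, parallel to the fence and short of the stop at (160,430). I'll lower it until it's just above the bed.

Emit:
jog_arm --pt "0 0.003 -0.006 0.03 0" --pt "0 0.003 -0.006 0.08 0" --pt "0 0.003 -0.006 0.13 0" --pt "0 0.003 -0.006 0.17 0" --pt "0 0.003 -0.006 0.2 0" --pt "0 0.003 -0.006 0.215 0" --pt "0 0.003 -0.006 0.225 0" --pt "0 0.003 -0.006 0.228 0" --pt "0 0.003 -0.006 0.228 0" --pt "0 0.003 -0.006 0.228 0"

```text
time_s: 7.65
tool_pos: [0.5739, 0.1626, 0.0448]
ee_rot: [[-0.097, 0.995, 0.001], [0.995, 0.097, 0.0], [-0.0, 0.001, -1.0]]
ft_force: [-0.4, 0.8, -6.0]
gripper_width: 0.0096
grasp_force: 30.0
```

Emit:
jog_arm --pt "0 0 0 0.003 0" --pt "0 0 0 0.006 0" --pt "0 0 0 0.008 0" --pt "0 0 0 0.01 0" --pt "0 0 0 0.01 0" --pt "0 0 0 0.01 0"

```text
time_s: 8.15
tool_pos: [0.5733, 0.1625, 0.0416]
ee_rot: [[-0.097, 0.995, -0.0], [0.995, 0.097, 0.0], [0.0, -0.0, -1.0]]
ft_force: [0.1, -0.5, -5.9]
gripper_width: 0.0101
grasp_force: 30.0
```

Emit:
jog_arm --pt "0 0 0 0.002 0" --pt "0 0 0 0.004 0" --pt "0 0 0 0.004 0" --pt "0 0 0 0.004 0"

```text
time_s: 8.48
tool_pos: [0.5733, 0.1626, 0.0406]
ee_rot: [[-0.097, 0.995, -0.0], [0.995, 0.097, 0.0], [0.0, -0.0, -1.0]]
ft_force: [0.1, 0.3, -5.6]
gripper_width: 0.0097
grasp_force: 30.0
```

Emit:
jog_arm --pt "0 0 0 0.002 0" --pt "0 0 0 0.003 0" --pt "0 0 0 0.003 0" --pt "0 0 0 0.003 0"

```text
time_s: 8.82
tool_pos: [0.5734, 0.1626, 0.04]
ee_rot: [[-0.097, 0.995, 0.0], [0.995, 0.097, 0.0], [0.0, 0.0, -1.0]]
ft_force: [-0.6, 0.3, -4.4]
gripper_width: 0.0096
grasp_force: 30.0
```

Emit:
jog_arm --pt "0 0 0 0.001 0" --pt "0 0 0 0.002 0" --pt "0 0 0 0.002 0" --pt "0 0 0 0.002 0"

```text
time_s: 9.15
tool_pos: [0.5735, 0.1626, 0.04]
ee_rot: [[-0.097, 0.995, 0.0], [0.995, 0.097, -0.0], [-0.0, 0.0, -1.0]]
ft_force: [-3.4, -1.0, 3.5]
gripper_width: 0.0099
grasp_force: 30.0
```

Emit:
jog_arm --pt "0 0.004 0 -0.001 0" --pt "0 0.01 0 -0.001 0" --pt "0 0.017 0 -0.001 0" --pt "0 0.023 0 -0.001 0" --pt "0 0.028 0 -0.001 0" --pt "0 0.032 0 -0.001 0" --pt "0 0.032 0 -0.001 0" --pt "0 0.032 0 -0.001 0"

```text
time_s: 9.82
tool_pos: [0.5732, 0.1706, 0.04]
ee_rot: [[-0.097, 0.995, 0.001], [0.995, 0.097, 0.0], [0.0, 0.001, -1.0]]
ft_force: [1.7, -2.9, 1.2]
gripper_width: 0.0104
grasp_force: 30.0
```

Emit:
jog_arm --pt "0 0.002 0 0 0" --pt "0 0.004 0 0 0" --pt "0 0.004 0 0 0"

```text
time_s: 10.07
tool_pos: [0.573, 0.1716, 0.04]
ee_rot: [[-0.097, 0.995, 0.001], [0.995, 0.097, 0.0], [-0.0, 0.001, -1.0]]
ft_force: [1.6, -3.9, 1.4]
gripper_width: 0.0096
grasp_force: 30.0
```

Emit:
jog_arm --pt "0 0.002 0 0 0" --pt "0 0.004 0 0 0" --pt "0 0.004 0 0 0"

```text
time_s: 10.32
tool_pos: [0.5727, 0.1725, 0.04]
ee_rot: [[-0.097, 0.995, 0.001], [0.995, 0.097, 0.0], [-0.0, 0.001, -1.0]]
ft_force: [2.1, -4.6, 3.3]
gripper_width: 0.0097
grasp_force: 30.0
```

Emit:
jog_arm --pt "0 0.002 0 0 0" --pt "0 0.004 0 0 0" --pt "0 0.004 0 0 0"

```text
time_s: 10.57
tool_pos: [0.5726, 0.1734, 0.04]
ee_rot: [[-0.097, 0.995, 0.001], [0.995, 0.097, -0.0], [-0.0, 0.001, -1.0]]
ft_force: [0.9, -3.5, 4.0]
gripper_width: 0.0098
grasp_force: 30.0
```

Emit:
jog_arm --pt "0 0.002 0 0 0" --pt "0 0.003 0 0 0" --pt "0 0.003 0 0 0"

```text
time_s: 10.82
tool_pos: [0.5725, 0.174, 0.04]
ee_rot: [[-0.097, 0.995, 0.001], [0.995, 0.097, -0.0], [-0.001, 0.001, -1.0]]
ft_force: [0.1, -5.2, 4.3]
gripper_width: 0.0098
grasp_force: 30.0
```

Emit:
jog_arm --pt "0 0.002 0 0 0" --pt "0 0.003 0 0 0" --pt "0 0.003 0 0 0"

```text
time_s: 11.07
tool_pos: [0.5724, 0.1748, 0.04]
ee_rot: [[-0.097, 0.995, 0.001], [0.995, 0.097, -0.0], [-0.0, 0.0, -1.0]]
ft_force: [0.5, -5.4, 4.8]
gripper_width: 0.0094
grasp_force: 30.0
```

Emit:
jog_arm --pt "0 0.002 0 0 0" --pt "0 0.003 0 0 0" --pt "0 0.003 0 0 0"

```text
time_s: 11.32
tool_pos: [0.5724, 0.1755, 0.04]
ee_rot: [[-0.097, 0.995, 0.001], [0.995, 0.097, -0.0], [-0.0, 0.001, -1.0]]
ft_force: [1.8, -5.2, 4.6]
gripper_width: 0.0097
grasp_force: 30.0
```

Emit:
jog_arm --pt "0 0.002 0 0 0" --pt "0 0.003 0 0 0" --pt "0 0.003 0 0 0"

```text
time_s: 11.57
tool_pos: [0.5723, 0.1762, 0.04]
ee_rot: [[-0.097, 0.995, 0.0], [0.995, 0.097, -0.0], [-0.0, 0.0, -1.0]]
ft_force: [1.3, -5.3, 4.9]
gripper_width: 0.0095
grasp_force: 30.0
```

Emit:
jog_arm --pt "0 0.002 0 0 0" --pt "0 0.003 0 0 0" --pt "0 0.003 0 0 0"

```text
time_s: 11.82
tool_pos: [0.5723, 0.1765, 0.04]
ee_rot: [[-0.097, 0.995, 0.001], [0.995, 0.097, -0.001], [-0.001, 0.0, -1.0]]
ft_force: [0.1, -6.8, 4.9]
gripper_width: 0.0099
grasp_force: 30.0
```

Emit:
jog_arm --pt "0 0.001 0 0 0" --pt "0 0.002 0 0 0" --pt "0 0.002 0 0 0"

```text
time_s: 12.07
tool_pos: [0.5723, 0.1765, 0.04]
ee_rot: [[-0.097, 0.995, 0.0], [0.995, 0.097, -0.002], [-0.002, 0.0, -1.0]]
ft_force: [1.0, -8.1, 4.6]
gripper_width: 0.0099
grasp_force: 30.0
```

The end is touching the stop. Next I'll move to the fence, about 8 mm.

Emit:
jog_arm --pt "0 0 0.004 0 0" --pt "0 0 0.009 0 0" --pt "0 0 0.014 0 0" --pt "0 0 0.018 0 0" --pt "0 0 0.02 0 0" --pt "0 0 0.02 0 0" --pt "0 0 0.02 0 0"

```text
time_s: 12.65
tool_pos: [0.5726, 0.1765, 0.0401]
ee_rot: [[-0.098, 0.995, -0.011], [0.995, 0.098, -0.004], [-0.003, -0.011, -1.0]]
ft_force: [-16.0, -12.7, 21.2]
gripper_width: 0.0097
grasp_force: 30.0
```

Emit:
jog_arm --pt "0 0 0.002 0 0" --pt "0 0 0.004 0 0" --pt "0 0 0.004 0 0"

```text
time_s: 12.9
tool_pos: [0.5728, 0.1765, 0.0402]
ee_rot: [[-0.098, 0.995, -0.013], [0.995, 0.098, -0.004], [-0.003, -0.013, -1.0]]
ft_force: [-18.7, -12.2, 24.2]
gripper_width: 0.01
grasp_force: 30.0
```

Emit:
jog_arm --pt "0 0 0.002 0 0" --pt "0 0 0.003 0 0" --pt "0 0 0.003 0 0"

```text
time_s: 13.15
tool_pos: [0.5729, 0.1765, 0.0402]
ee_rot: [[-0.098, 0.995, -0.015], [0.995, 0.098, -0.005], [-0.003, -0.015, -1.0]]
ft_force: [-20.7, -13.2, 26.1]
gripper_width: 0.0097
grasp_force: 30.0
```

The coupon is jamming by friction on the bed, well short of the fence. I'll back off, lift slightly and lean on the fence before going down.

Emit:
jog_arm --pt "0 0 -0.006 0 0" --pt "0 0 -0.013 0 0" --pt "0 0 -0.02 0 0" --pt "0 0 -0.027 0 0" --pt "0 -0.004 -0.027 -0.003 0" --pt "0 -0.004 -0.027 -0.008 0" --pt "0 -0.004 -0.027 -0.012 0" --pt "0 -0.004 -0.027 -0.012 0" --pt "0 -0.004 -0.027 -0.012 0"

```text
time_s: 13.9
tool_pos: [0.5706, 0.1763, 0.0408]
ee_rot: [[-0.097, 0.995, -0.003], [0.995, 0.097, -0.001], [-0.0, -0.003, -1.0]]
ft_force: [3.1, -5.9, -4.8]
gripper_width: 0.0097
grasp_force: 30.0
```

```bash
python3 - <<'E'
from h import *
goto(.5735,.1755,.042,5.6)
p,X=cloud("side"); cv2.imwrite("pics/s5.png",cv2.resize(p[220:350,200:340,::-1],None,fx=4.2,fy=4.2,interpolation=cv2.INTER_CUBIC))
th=np.radians(5.6);e=np.array([[np.cos(th),np.sin(th)],[-np.sin(th),np.cos(th)]])
X=X[np.isfinite(X[...,0])];T=np.array(manip.state()["tool_pos"]);d=X-T;f=d[:,:2]@e.T
m=(f[:,0]<.03)&(f[:,0]>-.04)&(abs(f[:,1])<.06)&(d[:,2]<-.007)&(d[:,2]>-.015)
print(np.percentile(f[m],[1,99],axis=0).round(4),np.percentile(d[m][:,2],[1,10,50,99]))
# gap profile across fence direction near coupon end
for y in(.02,.03): 
  k=(abs(f[:,1]-y)<.004)&(f[:,0]>-.04)&(f[:,0]<.06); o=np.argsort(f[k][:,0]); print(np.c_[f[k][o][:,0],X[k][o][:,2]].round(3)[::6].tolist())
E
```

```text
t 13.9 p [0.5706 0.1763 0.0408] yang 5.55 -> shift [-0.004  0.011 -0.005] yaw -0.0 F [ 3.1 -5.9 -4.8] w 0.009709871064553448 29.998785853385925
[[-0.0264 -0.0408]
 [ 0.0225  0.0542]] [-0.01471956 -0.01258312 -0.01005899 -0.00710378]
[[-0.04, 0.211], [-0.04, 0.184], [-0.04, 0.181], [-0.039, 0.205], [-0.039, 0.145], [-0.038, 0.219], [-0.038, 0.352], [-0.038, 0.22], [-0.038, 0.216], [-0.037, 0.35], [-0.037, 0.379], [-0.037, 0.147], [-0.037, 0.174], [-0.037, 0.19], [-0.036, 0.222], [-0.036, 0.379], [-0.036, 0.147], [-0.036, 0.345], [-0.035, 0.177], [-0.035, 0.383], [-0.035, 0.169], [-0.035, 0.261], [-0.035, 0.171], [-0.034, 0.223], [-0.034, 0.386], [-0.034, 0.322], [-0.034, 0.268], [-0.034, 0.325], [-0.034, 0.385], [-0.034, 0.196], [-0.033, 0.02], [-0.033, 0.3], [-0.033, 0.246], [-0.033, 0.268], [-0.033, 0.219], [-0.033, 0.295], [-0.033, 0.252], [-0.033, 0.327], [-0.032, 0.3], [-0.032, 0.289], [-0.032, 0.253], [-0.032, 0.152], [-0.032, 0.219], [-0.032, 0.278], [-0.032, 0.262], [-0.032, 0.305], [-0.032, 0.266], [-0.031, 0.289], [-0.031, 0.315], [-0.031, 0.293], [-0.031, 0.293], [-0.031, 0
[... 5802 characters left out ...]
144], [0.014, 0.283], [0.014, 0.136], [0.015, 0.401], [0.015, 0.15], [0.016, 0.275], [0.016, 0.153], [0.017, 0.147], [0.017, 0.23], [0.018, 0.224], [0.019, 0.031], [0.019, 0.261], [0.019, 0.399], [0.02, 0.143], [0.02, 0.153], [0.02, 0.223], [0.021, 0.254], [0.021, 0.032], [0.022, 0.229], [0.022, 0.149], [0.023, 0.23], [0.024, 0.229], [0.024, 0.154], [0.025, 0.141], [0.026, 0.151], [0.026, 0.152], [0.027, 0.153], [0.029, 0.149], [0.03, 0.151], [0.031, 0.15], [0.032, 0.151], [0.033, 0.139], [0.035, 0.148], [0.036, 0.021], [0.038, 0.035], [0.04, 0.036], [0.043, 0.037], [0.044, 0.036], [0.047, 0.145], [0.048, 0.035], [0.051, 0.031], [0.053, 0.031], [0.055, 0.037], [0.056, 0.037], [0.058, 0.033]]
```

View pics/s5.png

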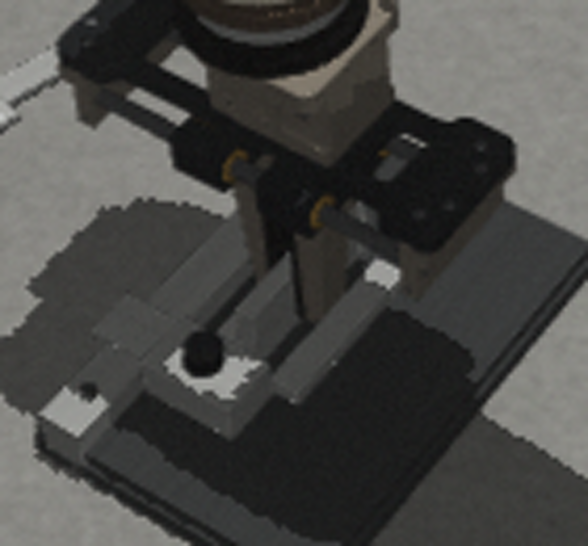

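The coupon is still about 9 mm from the fence, with its end at the stop near (250,390). I'll ease off the stop, move to the fence just clear of the bed, then lean.

Emit:
jog_arm --pt "0 -0.003 0 -0.002 0" --pt "0 -0.006 0 -0.004 0" --pt "0 -0.006 0.005 -0.004 0" --pt "0 -0.006 0.011 -0.004 0" --pt "0 -0.006 0.017 -0.004 0" --pt "0 -0.006 0.023 -0.004 0" --pt "0 -0.006 0.028 -0.004 0" --pt "0 -0.006 0.028 -0.004 0" --pt "0 -0.006 0.028 -0.004 0"

```text
time_s: 14.7
tool_pos: [0.5792, 0.176, 0.0436]
ee_rot: [[-0.097, 0.995, 0.0], [0.995, 0.097, 0.0], [0.0, 0.0, -1.0]]
ft_force: [0.2, -0.5, -5.6]
gripper_width: 0.0099
grasp_force: 30.0
```

Emit:
jog_arm --pt "0 0 0.002 0 0" --pt "0 0 0.004 0 0" --pt "0 0 0.004 0 0"

```text
time_s: 14.95
tool_pos: [0.5802, 0.176, 0.0436]
ee_rot: [[-0.097, 0.995, 0.0], [0.995, 0.097, 0.0], [0.0, 0.0, -1.0]]
ft_force: [0.4, 0.2, -6.2]
gripper_width: 0.0101
grasp_force: 30.0
```

Emit:
jog_arm --pt "0 0 0.002 0.001 0" --pt "0 0 0.004 0.002 0" --pt "0 0 0.004 0.002 0"

```text
time_s: 15.2
tool_pos: [0.5812, 0.1761, 0.0431]
ee_rot: [[-0.097, 0.995, 0.0], [0.995, 0.097, -0.0], [-0.0, 0.0, -1.0]]
ft_force: [-0.4, -0.5, -5.8]
gripper_width: 0.0098
grasp_force: 30.0
```

Emit:
jog_arm --pt "0 0 0.002 0.001 0" --pt "0 0 0.004 0.002 0" --pt "0 0 0.004 0.002 0"

```text
time_s: 15.45
tool_pos: [0.5821, 0.1762, 0.0425]
ee_rot: [[-0.097, 0.995, -0.0], [0.995, 0.097, 0.0], [0.0, -0.0, -1.0]]
ft_force: [0.5, -0.7, -6.5]
gripper_width: 0.0099
grasp_force: 30.0
```

Emit:
jog_arm --pt "0 0 0.002 0.001 0" --pt "0 0 0.004 0.002 0" --pt "0 0 0.004 0.002 0"

```text
time_s: 15.7
tool_pos: [0.5826, 0.1763, 0.0419]
ee_rot: [[-0.097, 0.995, -0.001], [0.995, 0.097, -0.0], [-0.0, -0.001, -1.0]]
ft_force: [-1.9, 0.4, -3.9]
gripper_width: 0.0096
grasp_force: 30.0
```

Emit:
jog_arm --pt "0 0 0.002 0.001 0" --pt "0 0 0.004 0.002 0" --pt "0 0 0.004 0.002 0"

```text
time_s: 15.95
tool_pos: [0.5826, 0.1763, 0.0412]
ee_rot: [[-0.097, 0.995, -0.004], [0.995, 0.097, -0.0], [-0.0, -0.004, -1.0]]
ft_force: [-5.9, -1.0, -1.9]
gripper_width: 0.0097
grasp_force: 30.0
```

Emit:
jog_arm --pt "0 0.002 0 0 0" --pt "0 0.004 0 0 0" --pt "0 0.004 0 0 0"

```text
time_s: 16.2
tool_pos: [0.5826, 0.1767, 0.041]
ee_rot: [[-0.097, 0.995, -0.003], [0.995, 0.097, -0.002], [-0.001, -0.004, -1.0]]
ft_force: [-4.9, -1.4, -3.6]
gripper_width: 0.0098
grasp_force: 30.0
```

Emit:
jog_arm --pt "0 0.001 0 0 0" --pt "0 0.002 0 0 0" --pt "0 0.002 0 0 0"

```text
time_s: 16.45
tool_pos: [0.5826, 0.1771, 0.0408]
ee_rot: [[-0.097, 0.995, -0.003], [0.995, 0.097, -0.002], [-0.001, -0.004, -1.0]]
ft_force: [-3.6, -2.9, -3.4]
gripper_width: 0.0098
grasp_force: 30.0
```

Emit:
jog_arm --pt "0 0.001 0 0 0" --pt "0 0.002 0 0 0" --pt "0 0.002 0 0 0"

```text
time_s: 16.7
tool_pos: [0.5825, 0.1775, 0.0408]
ee_rot: [[-0.097, 0.995, -0.003], [0.995, 0.097, -0.002], [-0.002, -0.004, -1.0]]
ft_force: [-3.8, -3.3, -5.0]
gripper_width: 0.0101
grasp_force: 30.0
```

Emit:
jog_arm --pt "0 0.001 0 0 0" --pt "0 0.003 0 0 0" --pt "0 0.003 0 0 0"

```text
time_s: 16.95
tool_pos: [0.5825, 0.1775, 0.0408]
ee_rot: [[-0.097, 0.995, -0.003], [0.995, 0.097, -0.003], [-0.003, -0.004, -1.0]]
ft_force: [-3.7, -5.7, -5.0]
gripper_width: 0.0099
grasp_force: 30.0
```

Emit:
jog_arm --pt "0 0.001 0 0 0" --pt "0 0.002 0 0 0" --pt "0 0.002 0 0 0"

```text
time_s: 17.2
tool_pos: [0.5825, 0.1776, 0.0408]
ee_rot: [[-0.097, 0.995, -0.003], [0.995, 0.097, -0.004], [-0.003, -0.004, -1.0]]
ft_force: [-4.1, -6.7, -4.6]
gripper_width: 0.0098
grasp_force: 30.0
```

Emit:
jog_arm --pt "0 0 0.002 0.001 0" --pt "0 0 0.005 0.002 0" --pt "0 0 0.005 0.003 0" --pt "0 0 0.005 0.003 0"

```text
time_s: 17.53
tool_pos: [0.5826, 0.1776, 0.0407]
ee_rot: [[-0.098, 0.995, -0.007], [0.995, 0.097, -0.004], [-0.004, -0.007, -1.0]]
ft_force: [-10.4, -7.9, 3.1]
gripper_width: 0.0101
grasp_force: 30.0
```

Emit:
jog_arm --pt "0 0 0.001 0.001 0" --pt "0 0 0.001 0.002 0" --pt "0 0 0.001 0.002 0"

```text
time_s: 17.78
tool_pos: [0.5826, 0.1775, 0.0406]
ee_rot: [[-0.098, 0.995, -0.007], [0.995, 0.098, -0.005], [-0.004, -0.008, -1.0]]
ft_force: [-13.2, -8.8, 7.4]
gripper_width: 0.0098
grasp_force: 30.0
```

Emit:
jog_arm --pt "0 -0.002 -0.002 0.001 0" --pt "0 -0.003 -0.003 0.002 0" --pt "0 -0.003 -0.003 0.003 0" --pt "0 -0.003 -0.003 0.003 0"

```text
time_s: 18.12
tool_pos: [0.5825, 0.1775, 0.0401]
ee_rot: [[-0.097, 0.995, -0.006], [0.995, 0.097, -0.003], [-0.002, -0.006, -1.0]]
ft_force: [-10.4, -6.2, 7.3]
gripper_width: 0.0099
grasp_force: 30.0
```

Emit:
jog_arm --pt "0 0 0 0.001 0" --pt "0 0 0 0.001 0" --pt "0 0 0 0.001 0" --pt "0 0 0 0.001 0"

```text
time_s: 18.45
tool_pos: [0.5826, 0.1775, 0.0401]
ee_rot: [[-0.097, 0.995, -0.006], [0.995, 0.097, -0.003], [-0.003, -0.006, -1.0]]
ft_force: [-12.7, -6.8, 7.4]
gripper_width: 0.0098
grasp_force: 30.0
```

```bash
python3 - <<'E'
from h import *
goto(.5826,.1776,.040,5.6)
p,X=cloud("side"); cv2.imwrite("pics/s6.png",cv2.resize(p[220:350,200:340,::-1],None,fx=4.2,fy=4.2,interpolation=cv2.INTER_CUBIC))
goto(.5826,.1776,.040,5.6)
th=np.radians(5.6);e=np.array([[np.cos(th),np.sin(th)],[-np.sin(th),np.cos(th)]])
X=X[np.isfinite(X[...,0])];f=(X[:,:2]-[.5705,.175])@e.T
m=(X[:,2]>.026)&(X[:,2]<.034)&(f[:,0]>-.025)&(f[:,0]<-.003)&(abs(f[:,1])<.036)
print("flange top plane",m.sum(),np.linalg.lstsq(np.c_[f[m],np.ones(m.sum())],X[m][:,2],rcond=None)[0].round(4))
m=(X[:,2]>.049)&(X[:,2]<.06)&(f[:,0]>-.03)&(f[:,0]<.0)&(f[:,1]>.045)&(f[:,1]<.09)
k=(X[:,2]>.040)&(X[:,2]<.0445)&(f[:,0]>-.02)&(f[:,0]<-.003)&(f[:,1]>.035)&(f[:,1]<.09)
print("stop y",np.percentile(f[k][:,1],[1,50,99]).round(4))
E
```

```text
t 18.45 p [0.5826 0.1775 0.0401] yang 5.59 -> shift [0.    0.    0.001] yaw -0.0 F [-12.7  -6.8   7.4] w 0.00977882692468705 30.002009868621826
t 18.5 p [0.5825 0.1775 0.0401] yang 5.59 -> shift [0. 0. 0.] yaw -0.0 F [-12.   -6.7   7.3] w 0.009892513142972341 30.00206083059311
flange top plane 190 [ 0.0226 -0.0057  0.0304]
stop y [0.0408 0.056  0.0701]
```

View pics/s6.png

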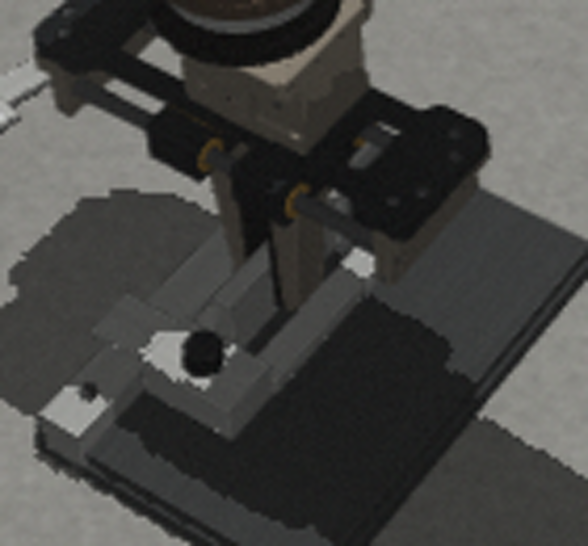

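The coupon sits against the fence and butted to the stop, touching near (265,390). The stop face hasn't moved (0.0408 against 0.0405 m before). One small trim will balance the push.

Emit:
jog_arm --pt "0 -0.001 -0.002 0.001 0" --pt "0 -0.001 -0.002 0.002 0" --pt "0 -0.001 -0.002 0.002 0" --pt "0 -0.001 -0.002 0.002 0" --pt "0 -0.001 -0.002 0.002 0" --pt "0 -0.001 -0.002 0.002 0"

```text
time_s: 19.0
tool_pos: [0.5825, 0.1774, 0.0401]
ee_rot: [[-0.097, 0.995, -0.005], [0.995, 0.097, -0.003], [-0.002, -0.005, -1.0]]
ft_force: [-11.7, -5.0, 9.3]
gripper_width: 0.0095
grasp_force: 30.0
```

```bash
python3 -c "
from plant import manip
print(manip.job_done()); print(manip.state()['ft_force'])"
```

```text
the job is handed in; nothing more can be done
None
the job is handed in; nothing more can be done
```

I handed the job in at 19 s with the coupon on the bed, butted to the unmoved stop and still gripped at 30 N; the last readings were about 12 N towards the fence and 9 N down, and the verdict wasn't shown.

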